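# Shut the stamp case and push it through to the tool rack

## Robot

A 6-joint arm with a two-finger parallel gripper is mounted at the origin on the work surface. World frame = base frame: x ahead of the robot, y to its left, z up, the work surface at z = 0. Lengths are in m, angles in rad, forces in N, time in s.
With the tool pointing down it reaches from about 0.375 to 0.9 m from the base axis. Payload 3.1 kg.
Tool frame: the origin (TCP) lies where the fingers leave the gripper's body, on its centre line; the fingertips stand manip.tip_reach ahead of it and the grasp point (between the pads) lies 54 mm ahead of it (manip.tip_reach is the distance from the TCP to the fingertips, in m); z points along the fingers, y is the direction in which the jaws open and shut (so a half turn about z gives the same grasp; the last joint's range is limited). The gripper opens to 85 mm and grips with 20 to 120 N. Pads are 22 mm wide; open, the fingers measure 114 mm over their backs; the gripper's body (76 mm by 85 mm) begins 54 mm behind the grasp point. The pads swing forward as they close: fully open they stand 13 mm farther back than shut.
Start: joints at [-0.178, 0.527, 1.433, -0, 1.181, -0.178], TCP at [0.625, 0, 0.304] pointing down, gripper open.
Joint ranges: [-3.08, 3.08], [-0.75, 2.2], [0.22, 2.44], [-1.43, 4.57], [0, 2.65], [-2.85, 2.85]. Speed limits (rad/s): [2.79, 2.79, 3.14, 3.14, 3.14, 3.14].

## Interface

Orientations are given as a unit quaternion [x, y, z, w].
In Python, from station import manip, cams, order gives the robot as it stands. The module is installed in compiled form; this text tells all that it offers.
- The arm moves only by the tool drive_tool, never from a script. Its arguments are lists of equal length, an entry for each row: "linear": the shift along the tool's x, y, z in mm, a list of three; "rot": the turn, a rotation vector about the tool's x, y, z in degrees, a list of three; "hand": the finger opening in mm, from 0 to 85.4. A call has 1 to 20 rows; each row shifts and turns the pose as measured when the row begins, along the tool's axes as they then stand; what a row does not reach is not made up. A row lasts 1/12 s, in which the tool goes at most 41.7 mm and 7.16 degrees, less where a joint would pass 70% of its speed; a pose out of reach is approached as far as the arm can. A call with a gripper value outside its range is refused whole. The fingers move at their own pace and stop on an object; "force" is the grip in N (left out, the last holds). Time passes only in rows, so rows that do not move let the fingers close. It gives the time, the measured TCP pose, the force and the opening at its end, in the units of the state.
- manip.sense(): the state, without advancing time (a new reading comes with each control period).
- cams.snapshot(name): name is "scene" or "side" or "wrist"; returns the picture (384x512x3 uint8, red, green, blue); there is no depth.
- cams.camera_model(name): a dict with "vfov" (degrees; the focal length in pixels is half the picture's height over the tangent of half this angle, whatever the lens; pixels are square), "cx", "cy" (the principal point, pixels), "rvec" (rotation vector, rad) and "tvec" (3), from world to camera coordinates, as OpenCV has them. Camera axes: x right, y down, z forward; pixel columns grow to the right and rows downward; lengths in m; the calibration is good to about 2 mm. A picture is of the moment at which its call begins: read the wrist's pose just before it. camera_model takes no time and is no camera call; for the wrist camera it gives the pose at the moment of the call.
- order.sign_off(): hands the job in, once; it reports no verdict.
Trained networks look in the newest picture that a camera, given by its name, has taken for a name from the list of things; names that differ only in an ending like _2 or _b are one class to them, and where a whole thing is asked for, a point or a joint stands for the part that bears it (a point fixed in the world has none). Each returns a list of dicts, best first, with "score" (0 to 1); they miss things now and then, are a little off and sometimes report something else, mostly with a low value. They report only what shows in the picture. A call takes as long as a camera call. They do not tell look-alikes from the thing itself.
- cams.regions_of(label, camera): "pixels" (384x512 bool, what is visible of it) and "rect" ([left, top, right, bottom] in pixels, round what is visible of it).
- cams.spot_point(label, camera): "at" ([column, row] in pixels: a listed point, or the origin of a listed thing).
The state is a dict: "t": time; "q": joint angles; "qd": joint speeds; "tau": joint torques, N m; "tcp_pos": TCP position; "tool_rot": TCP orientation; "force": force on the tool from outside, world axes, zero at the start; "ft_torque": the same for the moment, N m; "finger_gap": opening from 0.0 (shut) to 1.0 (fully open).
Only numpy, scipy, OpenCV 4.12 (cv2) and the standard library are available. Lean on these libraries where they do the work, as an engineer would, in place of code of your own. Each camera call takes 0.05 s, during which the arm holds its last target. There are 200 camera calls.

## Task

Flip the lid of the purple stamp case shut, then push the shut case lengthwise along the table, through the narrow gap between the marble stamping slab and the wooden plinth of the rivet press, until its leading end rests squarely against the tool rack on the far side. Only push and press with the fingers: never pick the case up or tip it, and leave everything else where it is. Finish with the hand clear.

Things in the scene. Friction and masses are not known exactly. Their poses are not given: they have to be found in the camera images.
- case: Purple plastic stamp case, loose, about 0.5 kg: 105 mm (its x) by 150 mm (its y), 45 mm high when shut (lower part 30, lid 15), upright corners rounded to 12 mm. Origin at the centre of its underside, z up: long sides at x = -52.5 and +52.5 mm, ends at y = -75 and +75 mm. Lid hinged along the +x long side, away from the robot; the +y end leads through the gap. It slides on the vinyl.
- lid (a joint): Opening angle of the case's lid in rad: 0 = shut, 1.57 = upright; starts open, leaning back a little past upright (stop at 2.0). The hinge is nearly free (lid 70 g): pushed forward past upright, to below about 1.4, the lid falls shut by itself and stays shut by its weight.
- lid_edge (a point): Middle of the lid's free edge, on its outer face, 104 mm from the hinge line. Shut, it lies over the case's -x side at 45 mm height; open, it is the top of the standing lid, whose outer face looks to the case's +x.
- lid_hinge (a point): Middle of the hinge line: at the case's x = +52.5 mm, 30.5 mm above the table; axes of the lid.
- gap (a point): Middle of the gap, at table height, between slab and plinth, both fixed. x points across it from slab to plinth, y along it in the direction of travel to the rack. It is 113 mm wide (walls at x = -56.5 and +56.5 mm) and 110 mm long (y = -55 to +55 mm); the corners at its mouths are rounded to 10 mm. With the case against the rack, the case's origin is at y = +140 mm of this frame.
- slab: Fixed marble stamping slab on a rubber pad, 150 mm (x) by 110 mm (y) by 43 mm high, on the robot's side of the gap. Origin at the centre of its underside; the setter and the rivet tin lie on it.
- press: Fixed hand rivet press on a wooden plinth 190 mm (x) by 110 mm (y) by 42 mm high, on the far side of the gap. Origin at the centre of the plinth's underside. The green iron press stands on the plinth from x = -35 mm on (ram at x = 5 mm, column at 68 mm), 0.26 m high in all.
- rack: Fixed wooden tool rack, 150 mm (x) by 45 mm (y) by 50 mm high with tool handles standing to 110 mm. Origin at the centre of its underside; the face the case must meet is at y = -22.5 mm, 215 mm beyond the middle of the gap and square to it.
- mallet: Loose maple mallet lying beyond the tool rack, at the robot's left: head 62 by 115 by 50 mm centred at x = +95 mm, handle along x to -125 mm. Leave alone.
- mat_roll: Loose teal silicone mat rolled tight, 280 mm long (x), 52 mm across, lying at the robot's right, behind the case. Origin under its middle. Leave alone.
- setter: Loose steel rivet setter lying on the slab, 116 mm long (x), 16 mm across. Leave alone.
- rivet_tin: Loose open steel tin of rivets on the slab, 52 mm across, 28 mm high. Leave alone.
- mug: Loose white ceramic mug of wooden pegs, 80 mm across, handle at its +y, pegs to 130 mm high; stands beside the case's final place. Leave alone.
- dye: Loose brown dye bottle, 48 mm across, 105 mm high; stands beside the case's final place. Leave alone.
- wax_tin: Loose round tin of wax, 70 mm across, 36 mm high, between the robot and the case. Leave alone.
Things that resemble listed ones, but are neither listed nor needed, are in the scene too. Leave any green look-alike of the slab alone.

How it is judged:
By the outcome, as a careful person would: the job done as asked, in the order asked, and still so for the second after the job is handed in, with the robot touching nothing.
It also fails if it takes over 72 s, if anything falls off the work surface, if the arm or the gripper's body presses on something with over 40 N, if the wrist force passes 120 N, or if a joint passes its speed limit or range.

## Working session

There is one attempt and no reset: what is moved stays moved. The work goes in short steps, Python scripts to look and compute and a tool call to move; the robot and the scene stay as the last step left them, time stands still between calls to the robot, and variables do not carry over. Pictures are saved under pics/ and viewed, about 8 in all and at most 12, crops included, and the job is handed in when it is done.

Besides the shell and the picture viewer there is one more tool, called by a JSON object that holds its "op" and its "data", one argument or row to a line. drive_tool: Moves the arm, as the interface text tells. Its arguments: {"type":"object","properties":{"linear":{"type":"array","items":{"type":"array","items":{"type":"number"}}},"rot":{"type":"array","items":{"type":"array","items":{"type":"number"}}},"hand":{"type":"array","items":{"type":"number"}},"force":{"type":"number"}},"required":["linear","rot","hand"]}

```bash
mkdir -p pics
cat > h.py <<'E'
import numpy as np, cv2
from station import manip, cams, order
def cam(n):
    m=cams.camera_model(n); f=192/np.tan(np.radians(m['vfov'])/2)
    K=np.array([[f,0,m['cx']],[0,f,m['cy']],[0,0,1]]); R=cv2.Rodrigues(np.array(m['rvec'],float))[0]
    return K,R,np.array(m['tvec'],float).ravel()
def w(px,z,n,c=None):
    K,R,t=c or cam(n); d=R.T@np.linalg.inv(K)@np.array([px[0],px[1],1.]); o=-R.T@t
    return o+d*(z-o[2])/d[2]
def p(P,n,c=None):
    K,R,t=c or cam(n); q=K@(R@np.asarray(P,float)+t); return q[:2]/q[2]
def snap(n,f=None):
    im=cams.snapshot(n)
    if f: cv2.imwrite('pics/'+f,im[:,:,::-1])
    return im
E
python3 - <<'E'
from h import *
print(manip.tip_reach)
a=snap('scene');b=snap('side')
cv2.imwrite('pics/a.png',cv2.resize(a[:,:,::-1],(800,600)));cv2.imwrite('pics/b.png',cv2.resize(b[:,:,::-1],(800,600)))
for n in['scene','side']:
    K,R,t=cam(n);print(n,-R.T@t,K[0,0])
    for l,z in [('case',0),('lid_edge',.134),('lid_hinge',.0305),('gap',0),('slab',0),('press',0),('rack',0),('mug',0),('dye',0),('wax_tin',0),('mat_roll',0)]:
        for r in cams.spot_point(l,n)[:2]: print(l,np.round(r['at']),round(r['score'],2),np.round(w(r['at'],z,n),3))
print(manip.sense())
E
```

```text
0.0726
scene [ 0.91205884 -0.56011111  0.96316798] 408.8032210124172
case [229. 265.] 0.89 [ 0.558 -0.207  0.   ]
lid_edge [268. 258.] 0.84 [ 0.664 -0.188  0.134]
lid_edge [354. 128.] 0.59 [0.606 0.305 0.134]
lid_hinge [245. 268.] 0.75 [ 0.606 -0.199  0.03 ]
gap [275. 130.] 0.68 [0.354 0.272 0.   ]
gap [143. 334.] 0.28 [ 0.516 -0.466  0.   ]
slab [245. 111.] 0.95 [0.217 0.282 0.   ]
slab [176. 207.] 0.91 [ 0.317 -0.161  0.   ]
press [328. 230.] 0.58 [0.704 0.043 0.   ]
rack [334. 157.] 0.66 [0.574 0.29  0.   ]
mug [374. 198.] 0.92 [0.752 0.221 0.   ]
mug [257. 180.] 0.51 [0.441 0.063 0.   ]
dye [293. 133.] 0.58 [0.41  0.296 0.   ]
dye [333. 156.] 0.32 [0.568 0.291 0.   ]
wax_tin [134. 252.] 0.55 [ 0.337 -0.335  0.   ]
mat_roll [140. 332.] 0.91 [ 0.508 -0.468  0.   ]
side [ 0.35874432 -1.05924704  0.86315182] 489.55724563867454
case [306. 267.] 0.77 [ 0.559 -0.214  0.   ]
lid_edge [350. 218.] 0.75 [ 0.66  -0.197  0.134]
lid_hinge [329. 254.] 0.56 [ 0.616 -0.206  0.03 ]
gap [246. 204.] 0.39 [0.43  0.051 0.   ]
slab [175. 163.] 0.97 [0.22  0.285 0.   ]
slab [202. 256.] 0.93 [ 0.304 -0.1
[... 239 characters left out ...]
. 195.] 0.66 [0.425 0.094 0.   ]
{'t': 1.2, 'q': array([-1.78502082e-01,  5.27540501e-01,  1.43267178e+00, -3.81331304e-05,
        1.18138740e+00, -1.78490266e-01]), 'qd': array([-0.00087562, -0.00120156,  0.0012824 , -0.00280361,  0.00269086,
       -0.00041978]), 'tau': array([-3.52823063e-04, -4.42328060e+01, -1.78420186e+01, -3.25123056e-04,
        8.64159319e-04, -4.57416611e-07]), 'tcp_pos': array([6.24993742e-01, 2.12578216e-05, 3.03894493e-01]), 'tool_rot': array([ 7.07105840e-01,  7.07107722e-01, -1.64922571e-05,  7.17492887e-06]), 'force': array([-0.49264606,  0.10432994,  0.47592185]), 'ft_torque': array([-0.02425888, -0.01754314,  0.02639813]), 'finger_gap': 1.0014892744764636}
```

View pics/a.png

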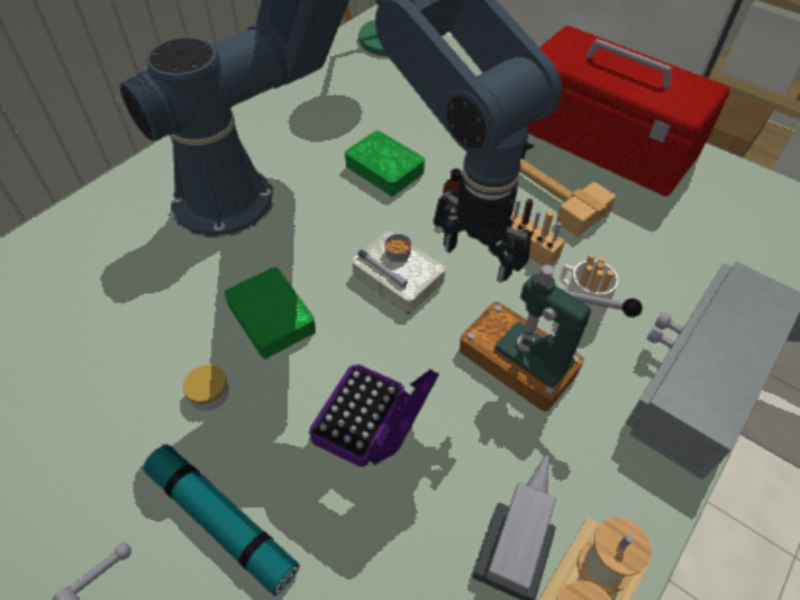

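View pics/b.png

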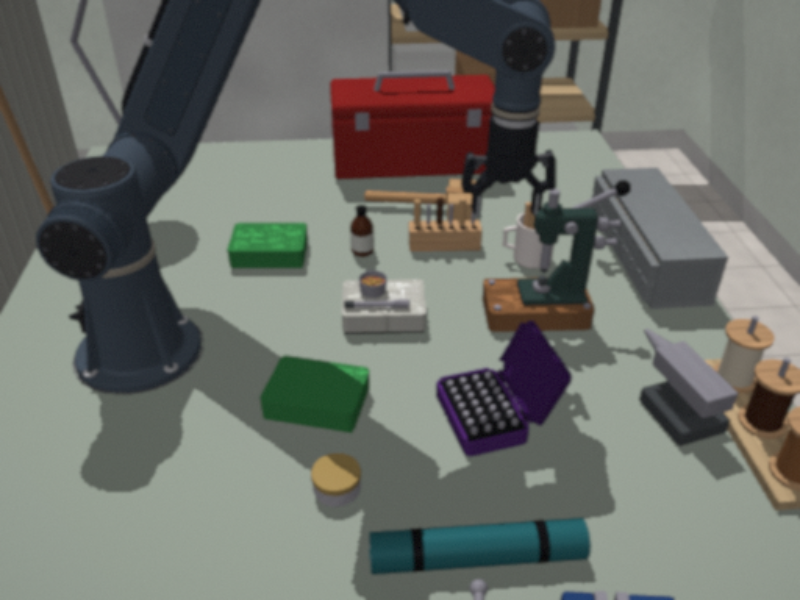

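White slab is at side (385,305), the only marble one; the two green blocks at (268,245) and (316,392) are look-alikes. The case stands open at (485,405), lid leaning right. The rack is at (445,233). Next I fit wireframes to the edges in both views.

```bash
cat > fit.py <<'E'
from h import *
from scipy.optimize import differential_evolution as DE
def box(cx,cy,sx,sy,z0,z1):
    v=np.array([[cx+a*sx/2,cy+b*sy/2,z] for z in(z0,z1) for a,b in((-1,-1),(1,-1),(1,1),(-1,1))]);return v
E12=[(0,1),(1,2),(2,3),(3,0),(4,5),(5,6),(6,7),(7,4),(0,4),(1,5),(2,6),(3,7)]
def seg(v,es,n=25):
    t=np.linspace(.06,.94,n)[:,None];return np.vstack([v[a]*(1-t)+v[b]*t for a,b in es])
TOP=[(4,5),(5,6),(6,7),(7,4),(0,1),(0,4),(1,5)]
def tf(P,q): 
    c,s=np.cos(q[2]),np.sin(q[2]); return np.c_[q[0]+c*P[:,0]-s*P[:,1],q[1]+s*P[:,0]+c*P[:,1],P[:,2]]
def proj(P,c):
    K,R,t=c; q=(P@R.T+t)@K.T; return q[:,:2]/q[:,2:]
def gapmodel(q,rx=0): 
    return tf(np.vstack([seg(box(-.1315,0,.15,.11,0,.043),TOP),seg(box(.1515,0,.19,.11,0,.042),TOP),seg(box(rx,.2375,.15,.045,0,.05),[(0,1),(4,5),(0,4),(1,5)])]),q)
def casemodel(q):
    b=seg(box(0,0,.105,.15,0,.03),TOP)
    a=q[3]; l=box(-.0525,0,.105,.15,0,.0145); x,z=l[:,0].copy(),l[:,2].copy()
    l[:,0]=.0525+x*np.cos(a)+z*np.sin(a); l[:,2]=.0305-x*np.sin(a)+z*np.cos(a)
    return tf(np.vstack([b,seg(l,[(0,3),(4,7),(0,1),(2,3),(4,5),(6,7)])]),q)
def dt(im):
    e=cv2.Canny(cv2.GaussianBlur(im,(3,3),0),40,100); return cv2.distanceTransform(255-e,cv2.DIST_L2,5)
def cost(P,cs,ds):
    s=0
    for c,d in zip(cs,ds):
        u=proj(P,c); s+=np.minimum(cv2.remap(d,u[:,:1].astype(np.float32),u[:,1:].astype(np.float32),1),5).mean()
    return s
def draw(im,P,c,o,k,col):
    for x,y in proj(P,c): cv2.circle(im,(int((x+.5-o[0])*k),int((y+.5-o[1])*k)),1,col,-1)
E
python3 - <<'E'
from fit import *
ns=['scene','side'];ims=[snap(n) for n in ns];cs=[cam(n) for n in ns];ds=[dt(i) for i in ims]
for nm,I in(('both',[0,1]),('scene',[0]),('side',[1])):
    C=[cs[i] for i in I];D=[ds[i] for i in I]
    g=DE(lambda q:cost(gapmodel(q[:3],q[3]),C,D),[(.52,.60),(.01,.09),(-.25,.1),(-.02,.02)],seed=1,maxiter=150)
    k=DE(lambda q:cost(casemodel(q),C,D),[(.52,.6),(-.25,-.17),(-.2,.5),(1.57,2.02)],seed=1,maxiter=150)
    print(nm,g.x.round(4),round(g.fun,2),k.x.round(4),round(k.fun,2))
    if nm=='both': G,Q=g.x,k.x
np.save('g.npy',G);np.save('k.npy',Q)
out=[]
for im,c,o in zip(ims,cs,[(185,120),(200,130)]):
    z=cv2.resize(im[o[1]:o[1]+170,o[0]:o[0]+200,::-1],None,fx=3,fy=3,interpolation=cv2.INTER_CUBIC)[:,:]
    draw(z,gapmodel(G[:3],G[3]),c,o,3,(0,0,255));draw(z,casemodel(Q),c,o,3,(0,255,255));out.append(z)
cv2.imwrite('pics/c.png',cv2.resize(np.hstack(out),(800,340)) if 0 else out[0]);cv2.imwrite('pics/d.png',out[1])
E
```

```text
both [ 0.5616  0.057  -0.0565 -0.0006] 2.2 [ 0.5617 -0.2092  0.1889  1.9924] 2.67
scene [ 0.562   0.057  -0.0554  0.0093] 1.22 [ 0.5702 -0.2058 -0.037   1.6404] 1.45
side [ 0.561   0.0621 -0.0901 -0.0072] 0.87 [ 0.5604 -0.2093  0.1752  2.0197] 1.2
```

View pics/d.png

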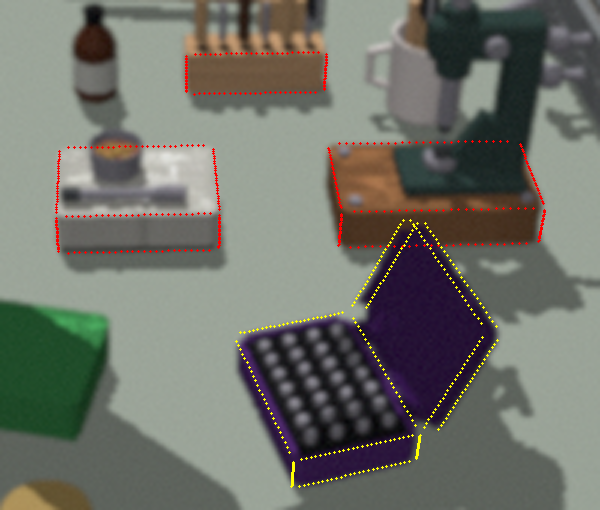

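View pics/c.png

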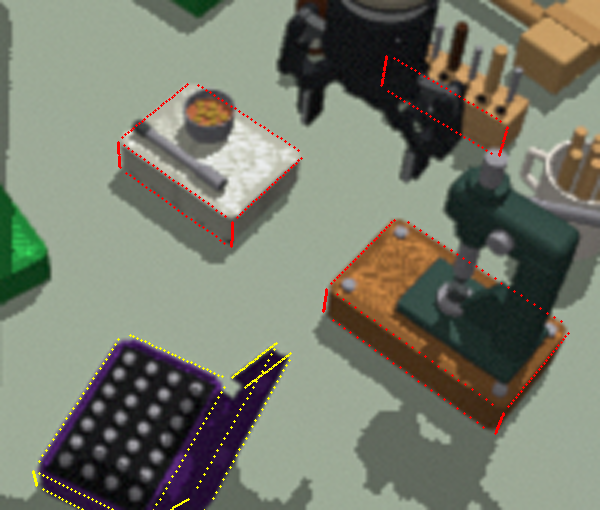

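Fit matches both views to about 1 px: gap ≈ (0.561, 0.058), yaw about -0.06 to -0.09; case ≈ (0.562, -0.209), yaw 0.19, lid about 2.0. I'll move out past the lid and turn the jaws along the case.

{"op": "drive_tool", "data": {
  "linear": [
    [-38,0,0],
    [-38,0,0],
    [-38,0,0],
    [-38,0,0],
    [-38,10,0],
    [0,35,0],
    [0,35,0],
    [0,30,0],
    [0,0,0],
    [0,0,0],
    [0,0,0],
    [0,0,0],
    [0,0,0],
    [0,0,0],
    [0,0,0],
    [0,0,0],
    [0,0,0],
    [0,0,0],
    [0,0,0],
    [0,0,0]
  ],
  "rot": [
    [0,0,0],
    [0,0,0],
    [0,0,0],
    [0,0,0],
    [0,0,0],
    [0,0,0],
    [0,0,0],
    [0,0,0],
    [0,0,-7],
    [0,0,-7],
    [0,0,-7],
    [0,0,-7],
    [0,0,-7],
    [0,0,-7],
    [0,0,-7],
    [0,0,-7],
    [0,0,-7],
    [0,0,-7],
    [0,0,-7],
    [0,0,-7]
  ],
  "hand": [60,60,60,60,60,60,60,60,60,60,60,60,60,60,60,60,60,60,60,60]
}}

```text
t: 2.97
tcp_pos: [0.7392, -0.2001, 0.2974]
tool_rot: [0.035, 0.999, 0.001, -0.002]
force: [-0.1, -0.1, 0.0]
finger_gap: 0.704
```

```bash
cat >> h.py <<'E'
from scipy.spatial.transform import Rotation as Ro
def st():
    s=manip.sense(); R=Ro.from_quat(s['tool_rot']).as_matrix()
    print('t',round(s['t'],2),'tcp',s['tcp_pos'].round(4),'jaw deg',np.degrees(np.arctan2(R[1,1],R[0,1])).round(2),'toolx',R[:,0].round(3),'z',R[:,2].round(3),'F',s['force'].round(1),'gap',round(s['finger_gap'],2),'q6',s['q'][5].round(2))
E
python3 - <<'E'
from fit import *
st()
ns=['scene','side'];ims=[snap(n) for n in ns];cs=[cam(n) for n in ns];ds=[dt(i) for i in ims]
for I in([0,1],[0],[1]):
    C=[cs[i] for i in I];D=[ds[i] for i in I]
    g=DE(lambda q:cost(gapmodel(q[:3],q[3]),C,D),[(.52,.60),(.01,.09),(-.25,.1),(-.02,.02)],seed=1,maxiter=150)
    print(g.x.round(4),round(g.fun,2))
E
```

```text
t 2.97 tcp [ 0.7392 -0.2001  0.2974] jaw deg 86.02 toolx [-0.998  0.069  0.005] z [-0.005  0.002 -1.   ] F [-0.1 -0.1  0. ] gap 0.7 q6 -1.91
[ 0.5605  0.0633 -0.0882 -0.0062] 3.21
[ 0.5573  0.0716 -0.1512  0.0193] 2.05
[ 0.5608  0.0611 -0.0857 -0.0062] 0.85
```

{"op": "drive_tool", "data": {
  "linear": [
    [0,0,35],
    [0,0,35],
    [0,0,35],
    [0,0,34],
    [15,0,0],
    [15,0,0],
    [15,0,0],
    [15,0,0],
    [12,0,0],
    [12,0,0],
    [12,0,0],
    [12,0,0],
    [12,0,0],
    [12,0,0],
    [12,0,0],
    [0,0,0],
    [0,0,0],
    [0,0,0]
  ],
  "rot": [
    [0,0,0],
    [0,0,0],
    [0,0,0],
    [0,0,0],
    [0,0,0],
    [0,0,0],
    [0,0,0],
    [0,0,0],
    [0,0,0],
    [0,0,0],
    [0,0,0],
    [0,0,0],
    [0,0,0],
    [0,0,0],
    [0,0,0],
    [0,0,0],
    [0,0,0],
    [0,0,0]
  ],
  "hand": [60,60,60,60,60,60,60,60,60,60,60,60,60,60,60,60,60,60]
}}

```text
t: 4.57
tcp_pos: [0.6128, -0.1971, 0.1647]
tool_rot: [0.067, 0.997, -0.015, 0.03]
force: [-0.4, 1.0, 0.0]
finger_gap: 0.703
```

Run:
```python
from fit import *
st()
snap('side','e.png')
```

```text
t 4.57 tcp [ 0.6128 -0.1971  0.1647] jaw deg 82.22 toolx [-0.989  0.134 -0.062] z [ 0.058 -0.034 -0.998] F [-0.4  1.   0. ] gap 0.7 q6 -1.92
```

View pics/e.png

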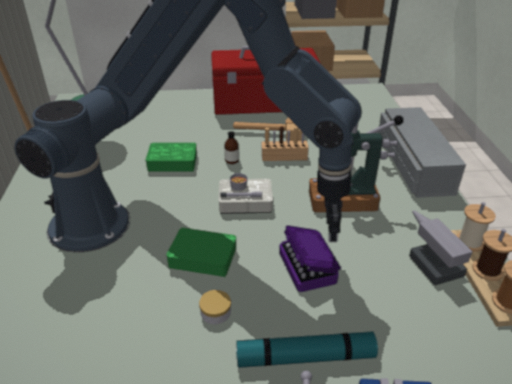

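Lid is past upright and coming down (about 0.5 rad, seen at (310,248)). I'll retreat and let it fall, and straighten the tool.

```bash
cat >> h.py <<'E'
def to(pos,jaw,n=1):
    "tool-frame shift mm and rotvec deg to reach pos with tool down and jaw axis at angle jaw deg"
    s=manip.sense();R=Ro.from_quat(s['tool_rot']).as_matrix();a=np.radians(jaw)
    y=np.array([np.cos(a),np.sin(a),0]);z=np.array([0,0,-1.]);T=np.c_[np.cross(y,z),y,z]
    print('lin',(R.T@(np.array(pos)-s['tcp_pos'])*1000).round(1),'rot',np.degrees(Ro.from_matrix(R.T@T).as_rotvec()).round(2))
E
python3 - <<'E'
from h import *
to([.69,-.205,.165],86)
E
```

```text
lin [-77.    2.7   4.6] rot [-1.61  3.54 -3.71]
```

{"op": "drive_tool", "data": {
  "linear": [
    [-25,1,1],
    [-25,1,1],
    [-25,1,1],
    [0,0,0],
    [0,0,0],
    [0,0,0]
  ],
  "rot": [
    [-0.8,1.7,-1.8],
    [-0.8,1.7,-1.8],
    [0,0,0],
    [0,0,0],
    [0,0,0],
    [0,0,0]
  ],
  "hand": [60,60,60,60,60,60]
}}

```text
t: 5.12
tcp_pos: [0.6914, -0.2008, 0.1616]
tool_rot: [0.036, 0.999, 0.001, -0.002]
force: [-0.3, 0.3, 0.1]
finger_gap: 0.704
```

```bash
cat >> fit.py <<'E'
def shut(q):
    return tf(np.vstack([seg(box(0,0,.105,.15,0,.045),TOP)]),q)
def fitcase(bounds,names=('side','scene')):
    ims=[snap(n) for n in names];cs=[cam(n) for n in names];ds=[dt(i) for i in ims]
    for I in ([0,1],[0],[1])[:3 if len(names)>1 else 1]:
        k=DE(lambda q:cost(shut(q),[cs[i] for i in I],[ds[i] for i in I]),bounds,seed=1,maxiter=100)
        print('case',[names[i] for i in I],k.x.round(4),round(k.fun,2))
        if I==[0,1] or len(names)==1: best=k.x
    return ims,cs,best
E
python3 - <<'E'
from fit import *
st()
ims,cs,q=fitcase([(.52,.6),(-.25,-.16),(-.3,.4)])
for n,i in zip(('side','scene'),ims):
    r=cams.spot_point('lid_edge',n)[:1]; print(r, w(r[0]['at'],.045,n) if r else '')
z=[]
for im,c,o in zip(ims,cs,((230,190),(180,210))):
    k=cv2.resize(im[o[1]:o[1]+120,o[0]:o[0]+130,::-1],None,fx=3,fy=3,interpolation=cv2.INTER_CUBIC); draw(k,shut(q),c,o,3,(0,255,255)); z.append(k)
cv2.imwrite('pics/f.png',np.hstack(z))
ns=['side','scene'];ds=[dt(i) for i in ims]
for I in([0,1],[0],[1]):
    C=[cs[i] for i in I];D=[ds[i] for i in I]
    g=DE(lambda q:cost(gapmodel(q[:3],q[3]),C,D),[(.52,.60),(.01,.09),(-.25,.1),(-.02,.02)],seed=1,maxiter=150)
    print('gap',g.x.round(4),round(g.fun,2))
E
```

```text
t 5.12 tcp [ 0.6914 -0.2008  0.1616] jaw deg 85.85 toolx [-0.997  0.072  0.003] z [-0.003  0.003 -1.   ] F [-0.3  0.3  0.1] gap 0.7 q6 -1.94
case ['side', 'scene'] [ 0.5613 -0.2101  0.1948] 1.69
case ['side'] [ 0.5601 -0.2105  0.177 ] 0.83
case ['scene'] [ 0.5635 -0.2094  0.2311] 0.68
[{'at': [288.1, 255.4], 'score': 0.81}] [ 0.51301948 -0.21547217  0.045     ]
[{'at': [292.1, 132.5], 'score': 0.67}] [0.42992306 0.25656356 0.045     ]
gap [ 0.562   0.0573 -0.0589 -0.0013] 2.53
gap [ 0.5616  0.0608 -0.0953 -0.009 ] 1.0
gap [0.5643 0.0623 0.0346 0.0178] 1.46
```

View pics/f.png

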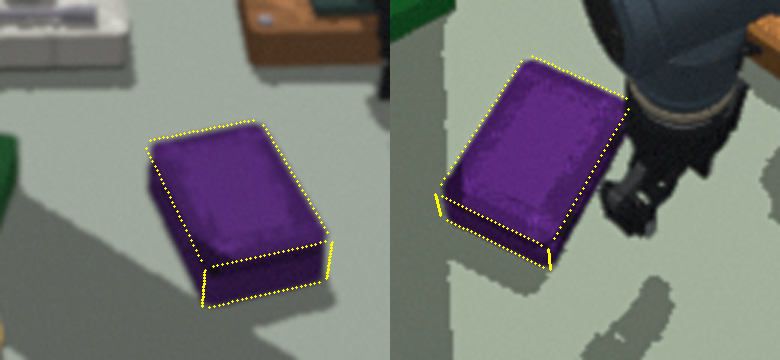

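The lid is shut. Case is about (0.561, -0.210) with yaw 0.19, and the gap's axis is at about -0.07. Next I descend at the +x side and push it flush, to square the case to the gap and put it on its line.

{"op": "drive_tool", "data": {
  "linear": [
    [0,-2,30],
    [0,-2,30],
    [0,0,16],
    [30,0,0],
    [15,0,0],
    [5,0,0],
    [5,0,0],
    [5,0,0],
    [5,0,0],
    [0,0,0]
  ],
  "rot": [
    [0,0,0],
    [0,0,0],
    [0,0,0],
    [0,0,0],
    [0,0,0],
    [0,0,0],
    [0,0,0],
    [0,0,0],
    [0,0,0],
    [0,0,0]
  ],
  "hand": [60,60,60,60,60,60,60,60,60,60]
}}

```text
t: 6.15
tcp_pos: [0.6231, -0.2018, 0.0871]
tool_rot: [0.038, 0.999, -0.0, 0.003]
force: [0.2, 0.2, 0.1]
finger_gap: 0.702
```

Run:
```python
from fit import *
st()
fitcase([(.50,.6),(-.25,-.16),(-.3,.4)])
to([.607,-.205,.084],86)
```

```text
t 6.15 tcp [ 0.6231 -0.2018  0.0871] jaw deg 85.67 toolx [-0.997  0.075 -0.007] z [ 0.007 -0.001 -1.   ] F [0.2 0.2 0.1] gap 0.7 q6 -1.98
case ['side', 'scene'] [ 0.5519 -0.2087  0.1412] 2.63
case ['side'] [ 0.5498 -0.2099  0.1102] 0.79
case ['scene'] [ 0.5768 -0.1979 -0.1093] 1.52
lin [16.6 -4.4  3.2] rot [-0.06  0.43 -0.32]
```

{"op": "drive_tool", "data": {
  "linear": [
    [-15,0,0],
    [0,-28,2],
    [15,0,0],
    [5,0,0],
    [5,0,0],
    [5,0,0],
    [0,0,0]
  ],
  "rot": [
    [0,0,0],
    [0,0,0],
    [0,0,0],
    [0,0.4,-0.3],
    [0,0,0],
    [0,0,0],
    [0,0,0]
  ],
  "hand": [60,60,60,60,60,60,60]
}}

```text
t: 6.83
tcp_pos: [0.6111, -0.2302, 0.0875]
tool_rot: [0.033, 0.999, -0.003, 0.004]
force: [0.5, -0.5, 0.0]
finger_gap: 0.7
```

Run:
```python
from fit import *
st()
fitcase([(.50,.6),(-.25,-.16),(-.3,.4)],('side',))
```

```text
t 6.83 tcp [ 0.6111 -0.2302  0.0875] jaw deg 86.2 toolx [-0.998  0.066 -0.008] z [ 0.008 -0.006 -1.   ] F [ 0.5 -0.5  0. ] gap 0.7 q6 -2.03Traceback (most recent call last):
  File "<stdin>", line 3, in <module>
  File "fit.py", line 34, in fitcase
    k=DE(lambda q:cost(shut(q),[cs[i] for i in I],[ds[i] for i in I]),bounds,seed=1,maxiter=100)
    return fun(*args, **kwargs)
    ret = solver.solve()
    self._calculate_population_energies(
    ~~~~~~~~~~~~~~~~~~~~~~~~~~~~~~~~~~~^
        self.population[self.feasible]))
        ^^^^^^^^^^^^^^^^^^^^^^^^^^^^^^^
    calc_energies = list(
        self._mapwrapper(self.func, parameters_pop[0:S])
    )
    return self.f(x, *self.args)
           ~~~~~~^^^^^^^^^^^^^^^
  File "fit.py", line 34, in <lambda>
    k=DE(lambda q:cost(shut(q),[cs[i] for i in I],[ds[i] for i in I]),bounds,seed=1,maxiter=100)
                                ~~^^^
IndexError: list index out of range
```

```bash
sed -i 's/for I in (\[0,1\],\[0\],\[1\])\[:3 if len(names)>1 else 1\]:/for I in (([0,1],[0],[1]) if len(names)>1 else ([0],)):/' fit.py
python3 - <<'E'
from fit import *
fitcase([(.50,.6),(-.25,-.16),(-.3,.4)],('side',))
E
```

```text
case ['side'] [ 0.5394 -0.2052  0.0361] 0.66
```

{"op": "drive_tool", "data": {
  "linear": [
    [5,-2,0],
    [5,-2,0],
    [5,-2,0],
    [0,0,0]
  ],
  "rot": [
    [0.3,0.4,0],
    [0,0,0],
    [0,0,0],
    [0,0,0]
  ],
  "hand": [60,60,60,60]
}}

```text
t: 7.27
tcp_pos: [0.5959, -0.2343, 0.0875]
tool_rot: [0.032, 0.999, -0.006, 0.001]
force: [-0.3, 0.5, 1.1]
finger_gap: 0.705
```

Run:
```python
from fit import *
st();fitcase([(.50,.6),(-.25,-.16),(-.3,.4)],('side',))
```

```text
t 7.27 tcp [ 0.5959 -0.2343  0.0875] jaw deg 86.3 toolx [-0.998  0.065 -0.002] z [ 0.001 -0.011 -1.   ] F [-0.3  0.5  1.1] gap 0.71 q6 -2.04
case ['side'] [ 0.5325 -0.2032 -0.0693] 0.58
```

Case is flush with the fingers: side fit (0.5325, -0.203), yaw -0.069, which agrees with the jaw angle. Now I'll lift, go behind the case and turn the jaws across it.

{"op": "drive_tool", "data": {
  "linear": [
    [-25,0,0],
    [0,0,-35],
    [0,0,-35],
    [20,-35,0],
    [20,-35,0],
    [20,-35,0],
    [0,0,0],
    [0,0,0],
    [0,0,0],
    [0,0,0],
    [0,0,0],
    [0,0,0],
    [0,0,0],
    [0,0,0],
    [0,0,0],
    [0,0,0],
    [0,0,0],
    [0,0,0],
    [0,0,0]
  ],
  "rot": [
    [0,0,0],
    [0,0,0],
    [0,0,0],
    [0,0,0],
    [0,0,0],
    [0,0,0],
    [0,0,7],
    [0,0,7],
    [0,0,7],
    [0,0,7],
    [0,0,7],
    [0,0,7],
    [0,0,7],
    [0,0,7],
    [0,0,7],
    [0,0,7],
    [0,0,7],
    [0,0,7],
    [0,0,7]
  ],
  "hand": [60,60,60,60,60,60,60,60,60,60,60,60,60,60,60,60,60,60,60]
}}

```text
t: 8.9
tcp_pos: [0.5391, -0.3335, 0.1501]
tool_rot: [0.745, 0.667, -0.009, -0.019]
force: [-0.3, -0.9, -0.8]
finger_gap: 0.706
```

Run:
```python
from fit import *
st();ims,cs,q=fitcase([(.50,.6),(-.25,-.16),(-.3,.4)])
ds=[dt(i) for i in ims]
for I in([0,1],[0],[1]):
    C=[cs[i] for i in I];D=[ds[i] for i in I]
    g=DE(lambda q:cost(gapmodel(q[:3],q[3]),C,D),[(.52,.60),(.01,.09),(-.25,.1),(-.02,.02)],seed=1,maxiter=150)
    print('gap',g.x.round(4),round(g.fun,2))
to([.532,-.325,.155],-5)
z=[]
for im,c,o in zip(ims,cs,((210,120),(180,110))):
    k=cv2.resize(im[o[1]:o[1]+200,o[0]:o[0]+130,::-1],None,fx=3,fy=3,interpolation=cv2.INTER_CUBIC); draw(k,shut(q),c,o,3,(0,255,255));draw(k,gapmodel(g.x[:3],g.x[3]) if 0 else gapmodel([.561,.061,-.08],-.005),c,o,3,(0,0,255)); z.append(k)
cv2.imwrite('pics/g.png',np.hstack(z))
```

```text
t 8.9 tcp [ 0.5391 -0.3335  0.1501] jaw deg -6.26 toolx [0.11  0.994 0.012] z [-0.04   0.016 -0.999] F [-0.3 -0.9 -0.8] gap 0.71 q6 -0.6
case ['side', 'scene'] [ 0.5334 -0.2031 -0.0812] 2.41
case ['side'] [ 0.533  -0.2027 -0.0663] 1.04
case ['scene'] [ 0.5292 -0.2015 -0.2257] 1.13
gap [ 0.5618  0.0573 -0.0537  0.0012] 2.77
gap [ 0.5623  0.0666 -0.0583 -0.0014] 1.89
gap [ 5.625e-01  5.710e-02 -5.440e-02  5.000e-04] 0.85
lin [ 7.7 -8.2 -4.4] rot [-2.34 -0.7  -0.91]
```

View pics/g.png

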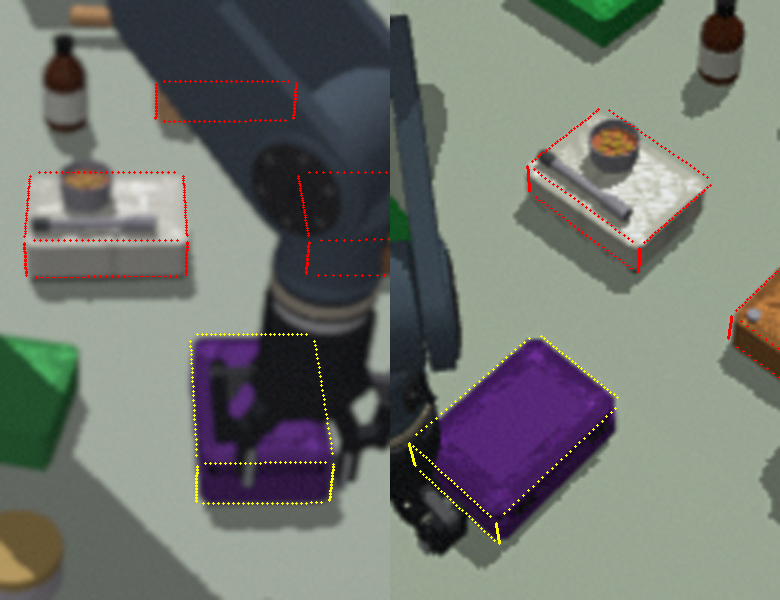

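{"op": "drive_tool", "data": {
  "linear": [
    [4,-4,25],
    [4,-4,20],
    [0,0,15],
    [5,0,2],
    [0,0,0]
  ],
  "rot": [
    [-2.3,-0.7,-1],
    [0,0,-0.9],
    [0,0,0],
    [0,0,0],
    [0,0,0]
  ],
  "hand": [60,60,60,60,60]
}}

```text
t: 9.42
tcp_pos: [0.5311, -0.3192, 0.088]
tool_rot: [0.725, 0.688, 0.0, 0.001]
force: [-0.2, 0.8, 0.1]
finger_gap: 0.704
```

Run:
```python
from h import *
st();to([.5295,-.295,.088],-4);to([.540,-.165,.088],-4)
```

```text
t 9.42 tcp [ 0.5311 -0.3192  0.088 ] jaw deg -2.99 toolx [ 0.052  0.999 -0.001] z [ 0.002 -0.002 -1.   ] F [-0.2  0.8  0.1] gap 0.7 q6 -0.67
lin [24.1 -2.9 -0.1] rot [0.11 0.08 1.01]
lin [154.5   0.8  -0.2] rot [0.11 0.08 1.01]
```

{"op": "drive_tool", "data": {
  "linear": [
    [12,0,0],
    [12,0,0],
    [10,0,0],
    [10,1,0],
    [10,1,0],
    [10,1,0],
    [10,1,0],
    [10,1,0],
    [10,1,0],
    [10,1,0],
    [0,0,0]
  ],
  "rot": [
    [0,0,1],
    [0,0,0],
    [0,0,0],
    [0,0,0],
    [0,0,0],
    [0,0,0],
    [0,0,0],
    [0,0,0],
    [0,0,0],
    [0,0,0],
    [0,0,0]
  ],
  "hand": [60,60,60,60,60,60,60,60,60,60,60]
}}

```text
t: 10.33
tcp_pos: [0.5486, -0.2096, 0.0915]
tool_rot: [0.728, 0.686, -0.0, 0.007]
force: [-0.4, -0.7, 0.1]
finger_gap: 0.697
```

Run:
```python
from fit import *
st();ims,cs,q=fitcase([(.50,.6),(-.2,-.06),(-.3,.2)])
z=[]
for im,c,o in zip(ims,cs,((210,120),(180,110))):
    k=cv2.resize(im[o[1]:o[1]+200,o[0]:o[0]+130,::-1],None,fx=3,fy=3,interpolation=cv2.INTER_CUBIC); draw(k,shut(q),c,o,3,(0,255,255)); z.append(k)
cv2.imwrite('pics/i.png',np.hstack(z))
```

```text
t 10.33 tcp [ 0.5486 -0.2096  0.0915] jaw deg -3.41 toolx [ 0.06   0.998 -0.01 ] z [ 0.009 -0.01  -1.   ] F [-0.4 -0.7  0.1] gap 0.7 q6 -0.49
case ['side', 'scene'] [ 0.5473 -0.1252 -0.0434] 2.2
case ['side'] [ 0.5468 -0.1238 -0.0314] 0.98
case ['scene'] [ 0.5474 -0.126  -0.0482] 1.16
```

View pics/i.png

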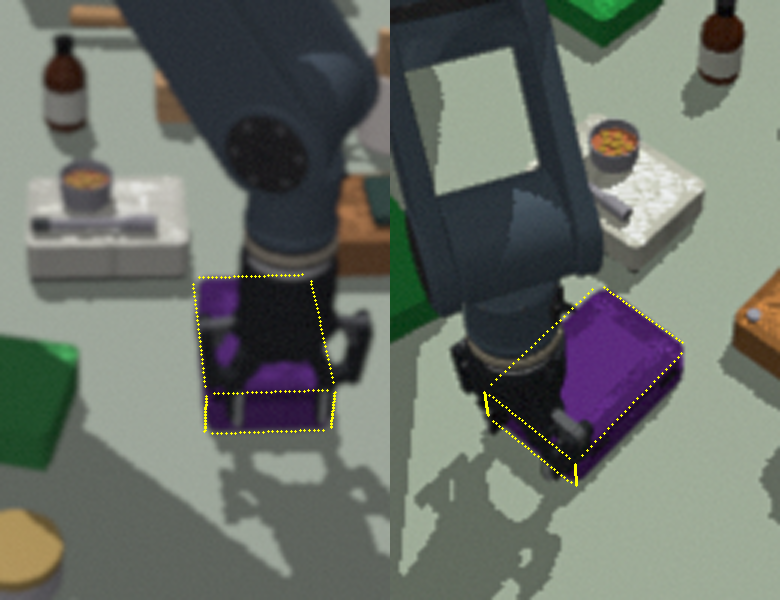

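Case is at about (0.547, -0.125), yaw about -0.05, within ~2 mm of the line. Its nose is still 50 mm short of the mouth, so I'll push on gently.

{"op": "drive_tool", "data": {
  "linear": [
    [10,0.2,1.5],
    [10,0.2,1.5],
    [10,0.2,0.5],
    [10,0.2,0],
    [10,0.2,0],
    [10,0,0],
    [10,0,0],
    [0,0,0]
  ],
  "rot": [
    [0,0,0.4],
    [0,0,0.3],
    [0,0,0.2],
    [0,0,0],
    [0,0,0],
    [0,0,0],
    [0,0,0],
    [0,0,0]
  ],
  "hand": [60,60,60,60,60,60,60,60]
}}

```text
t: 11.1
tcp_pos: [0.5582, -0.1456, 0.0899]
tool_rot: [0.734, 0.679, -0.002, 0.015]
force: [-0.7, -1.2, 1.5]
finger_gap: 0.703
```

Run:
```python
from fit import *
st();ims,cs,q=fitcase([(.51,.6),(-.1,-.0),(-.25,.2)])
z=[]
for im,c,o in zip(ims,cs,((210,120),(210,110))):
    k=cv2.resize(im[o[1]:o[1]+150,o[0]:o[0]+130,::-1],None,fx=3,fy=3,interpolation=cv2.INTER_CUBIC); z.append(k)
cv2.imwrite('pics/j.png',np.hstack(z))
```

```text
t 11.1 tcp [ 0.5582 -0.1456  0.0899] jaw deg -4.42 toolx [ 0.078  0.997 -0.023] z [ 0.019 -0.025 -1.   ] F [-0.7 -1.2  1.5] gap 0.7 q6 -0.35
case ['side', 'scene'] [ 0.5574 -0.0618 -0.0466] 2.13
case ['side'] [ 0.56   -0.0585 -0.0947] 1.05
case ['scene'] [ 0.5573 -0.0629 -0.0577] 0.88
```

View pics/j.png

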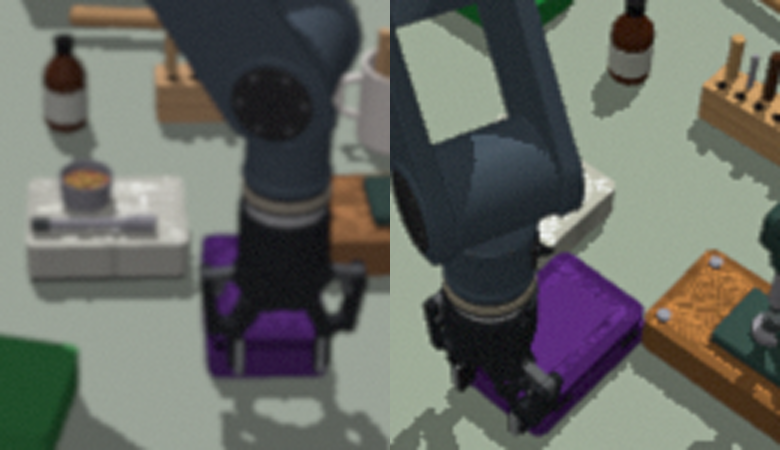

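Run:
```python
from h import *
f=lambda n,o,P,z:[w((x/3+o[0]-.5,y/3+o[1]-.5),z,n)[:2].round(4) for x,y in P]
s=(210,120);c=(210-130,110)
print('side slab edge',f('side',s,[(187,238),(181,182)],.043),'case left',f('side',s,[(203,250),(206,330)],.045))
print('scene plinth edge',f('scene',c,[(647,310),(710,252)],.042),'case right',f('scene',c,[(640,310),(560,400)],.045))
print('scene slab edge',f('scene',c,[(545,247),(612,190)],.043),'case top left edge',f('scene',c,[(562,256),(537,280)],.045))
# canny/intensity profiles along image rows in side
im=snap('side');
for r in (203,206,210,215): print(r,im[r,262:290].tolist()[::1] if 0 else [int(v) for v in im[r,262:290].sum(1)])
```

```text
side slab edge [array([0.5004, 0.0138]), array([0.505, 0.104])] case left [array([ 0.5125, -0.0081]), array([ 0.5012, -0.1191])]
scene plinth edge [array([0.6134, 0.0088]), array([0.6224, 0.1005])] case right [array([0.6094, 0.003 ]), array([ 0.609 , -0.1166])]
scene slab edge [array([0.497 , 0.0076]), array([0.5056, 0.1042])] case top left edge [array([0.5169, 0.0079]), array([ 0.5155, -0.0286])]
203 [304, 300, 302, 300, 303, 304, 299, 299, 284, 270, 284, 362, 439, 455, 400, 289, 206, 188, 184, 184, 190, 188, 202, 218, 230, 222, 195, 123]
206 [301, 298, 297, 300, 302, 297, 303, 293, 278, 273, 275, 315, 380, 415, 352, 250, 188, 179, 179, 187, 203, 214, 211, 222, 218, 199, 143, 87]
210 [295, 297, 295, 300, 299, 298, 294, 285, 269, 262, 268, 299, 346, 369, 299, 234, 223, 222, 231, 247, 247, 254, 251, 247, 230, 185, 123, 79]
215 [285, 287, 287, 286, 285, 283, 288, 284, 289, 286, 281, 297, 317, 325, 266, 156, 86, 68, 84, 109, 129, 137, 146, 169, 191, 202, 157, 116]
```

The nose is at the mouth. Comparing edges, the gap centre at the mouth is about x = 0.555 and the case's nose sits about 6 mm too far toward the press. I'll nudge it back with a flush push on the +x side, as before.

{"op": "drive_tool", "data": {
  "linear": [
    [-20,0,0],
    [0,0,-30],
    [0,0,-35],
    [0,35,0],
    [0,35,0],
    [0,35,0],
    [0,20,0],
    [0,0,0],
    [0,0,0],
    [0,0,0],
    [0,0,0],
    [0,0,0],
    [0,0,0],
    [0,0,0],
    [0,0,0],
    [0,0,0],
    [0,0,0],
    [0,0,0],
    [0,0,0]
  ],
  "rot": [
    [1.2,1.3,0],
    [0,0,0],
    [0,0,0],
    [0,0,0],
    [0,0,0],
    [0,0,0],
    [0,0,0],
    [0,0,-7.1],
    [0,0,-7.1],
    [0,0,-7.1],
    [0,0,-7.1],
    [0,0,-7.1],
    [0,0,-7.1],
    [0,0,-7.1],
    [0,0,-7.1],
    [0,0,-7.1],
    [0,0,-7.1],
    [0,0,-7.1],
    [0,0,-7.1]
  ],
  "hand": [60,60,60,60,60,60,60,60,60,60,60,60,60,60,60,60,60,60,60]
}}

```text
t: 12.83
tcp_pos: [0.6777, -0.1628, 0.1421]
tool_rot: [0.077, 0.997, 0.02, -0.016]
force: [-0.4, 0.3, -0.7]
finger_gap: 0.701
```

Run:
```python
from fit import *
st();ims,cs,q=fitcase([(.51,.6),(-.1,-.0),(-.25,.2)])
to([.66,-.08,.15],85.5)
ds=[dt(i) for i in ims]
for I in([0,1],[0],[1]):
    g=DE(lambda q:cost(gapmodel(q[:3],q[3]),[cs[i] for i in I],[ds[i] for i in I]),[(.54,.58),(.03,.08),(-.15,0),(-.02,.02)],seed=1,maxiter=100)
    print('gap',g.x.round(4),round(g.fun,2))
z=[]
for im,c,o in zip(ims,cs,((210,120),(210,110))):
    k=cv2.resize(im[o[1]:o[1]+150,o[0]:o[0]+130,::-1],None,fx=3,fy=3,interpolation=cv2.INTER_CUBIC); z.append(k)
cv2.imwrite('pics/k.png',np.hstack(z))
```

```text
t 12.83 tcp [ 0.6777 -0.1628  0.1421] jaw deg 81.08 toolx [-0.988  0.154  0.035] z [-0.028  0.043 -0.999] F [-0.4  0.3 -0.7] gap 0.7 q6 -1.84
case ['side', 'scene'] [ 0.5592 -0.0588 -0.0851] 2.25
case ['side'] [ 0.559  -0.0587 -0.0905] 0.43
case ['scene'] [ 0.5657 -0.06   -0.0383] 1.53
lin [31.  79.1 -4. ] rot [ 2.24 -1.92 -4.74]
gap [ 0.5624  0.0572 -0.0544 -0.0012] 2.43
gap [ 0.5617  0.0586 -0.04    0.003 ] 0.91
gap [ 0.5663  0.0558 -0.0523 -0.0028] 1.43
```

View pics/k.png

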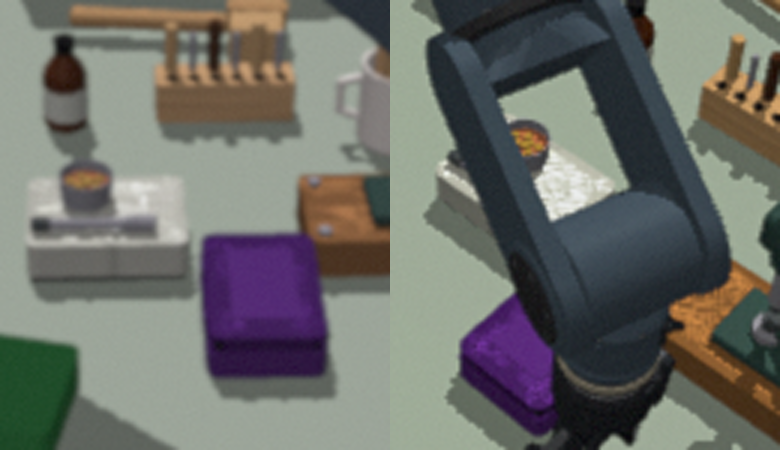

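{"op": "drive_tool", "data": {
  "linear": [
    [10,30,0],
    [0,30,0],
    [0,20,0],
    [0,0,25],
    [0,0,25],
    [0,0,5],
    [0,0,0]
  ],
  "rot": [
    [2.2,-1.9,-5],
    [0,0,0],
    [0,0,0],
    [0,0,0],
    [0,0,0],
    [0,0,0],
    [0,0,0]
  ],
  "hand": [60,60,60,60,60,60,60]
}}

```text
t: 13.52
tcp_pos: [0.6768, -0.0775, 0.0869]
tool_rot: [0.05, 0.999, 0.002, 0.001]
force: [0.1, -0.7, -0.2]
finger_gap: 0.699
```

Run:
```python
from h import *
st();to([.615,-.08,.088],86.3)
f=lambda n,o,P,z:[w((x/3+o[0]-.5,y/3+o[1]-.5),z,n)[:2].round(4) for x,y in P]
print(f('side',(210,120),[(303,238),(298,182)],.042))
```

```text
t 13.52 tcp [ 0.6768 -0.0775  0.0869] jaw deg 84.27 toolx [-0.995  0.1   -0.003] z [ 0.003  0.003 -1.   ] F [ 0.1 -0.7 -0.2] gap 0.7 q6 -1.75
lin [61.2 -8.6 -1.3] rot [ 0.19  0.15 -2.03]
[array([0.6077, 0.0056]), array([0.619 , 0.0954])]
```

{"op": "drive_tool", "data": {
  "linear": [
    [20,-3,0],
    [15,-2,0],
    [8,-1,0],
    [5,-1,0],
    [5,0,0],
    [5,0,0],
    [4,0,0],
    [0,0,0]
  ],
  "rot": [
    [0,0,-1.2],
    [0,0,0],
    [0,0,0],
    [0,0,0],
    [0,0,0],
    [0,0,0],
    [0,0,0],
    [0,0,0]
  ],
  "hand": [60,60,60,60,60,60,60,60]
}}

```text
t: 14.18
tcp_pos: [0.6168, -0.0818, 0.0908]
tool_rot: [0.045, 0.999, 0.001, 0.007]
force: [0.3, 0.7, -0.9]
finger_gap: 0.701
```

Run:
```python
from fit import *
st();fitcase([(.51,.6),(-.1,-.0),(-.25,.2)],('side',))
to([.6135,-.084,.088],85.5)
```

```text
t 14.18 tcp [ 0.6168 -0.0818  0.0908] jaw deg 84.79 toolx [-0.996  0.091 -0.015] z [ 0.015  0.001 -1.   ] F [ 0.3  0.7 -0.9] gap 0.7 q6 -1.8
case ['side'] [ 0.5556 -0.0585 -0.106 ] 0.52
lin [ 3.5 -2.4  2.8] rot [ 0.12  0.87 -0.69]
```

{"op": "drive_tool", "data": {
  "linear": [
    [3,-1,1],
    [3,0,1],
    [0,0,0]
  ],
  "rot": [
    [0,0.9,-0.8],
    [0,0,0],
    [0,0,0]
  ],
  "hand": [60,60,60]
}}

```text
t: 14.48
tcp_pos: [0.6152, -0.083, 0.0906]
tool_rot: [0.039, 0.999, 0.0, 0.005]
force: [-0.2, -0.3, 0.3]
finger_gap: 0.698
```

Run:
```python
from fit import *
st();ims,cs,q=fitcase([(.51,.6),(-.1,-.0),(-.25,.2)],('side',))
im=ims[0];o=(210,120)
k=cv2.resize(im[120:270,210:340,::-1],None,fx=5,fy=4,interpolation=cv2.INTER_CUBIC); cv2.imwrite('pics/l.png',cv2.resize(im[130:250,215:345,::-1],None,fx=5,fy=5,interpolation=cv2.INTER_CUBIC))
```

```text
t 14.48 tcp [ 0.6152 -0.083   0.0906] jaw deg 85.58 toolx [-0.997  0.077 -0.009] z [ 0.009  0.001 -1.   ] F [-0.2 -0.3  0.3] gap 0.7 q6 -1.81
case ['side'] [ 0.553  -0.0613 -0.1065] 0.54
```

View pics/l.png

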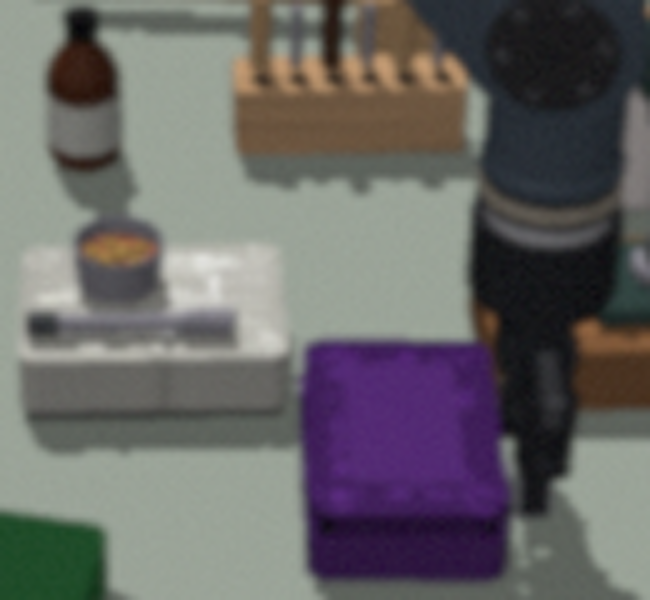

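{"op": "drive_tool", "data": {
  "linear": [
    [3,0,1],
    [3,0,1],
    [0,0,0]
  ],
  "rot": [
    [0,0.5,0],
    [0,0,0],
    [0,0,0]
  ],
  "hand": [60,60,60]
}}

```text
t: 14.78
tcp_pos: [0.6138, -0.0832, 0.0905]
tool_rot: [0.04, 0.999, -0.0, 0.006]
force: [-0.8, 0.1, -0.6]
finger_gap: 0.702
```

Run:
```python
from fit import *
st();ims,cs,q=fitcase([(.51,.6),(-.1,-.0),(-.25,.2)],('side',))
im=ims[0]
# slab right-front-top corner vs case left edge: purple mask columns
for r in (204,208,212,216,220,226): 
    R=im[r].astype(int); m=np.where((R[:,2]>R[:,1]+25)&(R[:,0]<130))[0]; m=m[(m>250)&(m<330)]; print(r,m.min() if len(m) else None,m.max() if len(m) else None, end=' | ')
```

```text
t 14.78 tcp [ 0.6138 -0.0832  0.0905] jaw deg 85.45 toolx [-0.997  0.079 -0.012] z [ 0.012 -0.001 -1.   ] F [-0.8  0.1 -0.6] gap 0.7 q6 -1.81
case ['side'] [ 0.552  -0.0618 -0.1054] 0.45
204 275 312 | 208 275 313 | 212 275 314 | 216 275 314 | 220 276 314 | 226 276 315 |
```

{"op": "drive_tool", "data": {
  "linear": [
    [5,0,1.5],
    [4,0,1],
    [0,0,0]
  ],
  "rot": [
    [0,0.7,0],
    [0,0,0],
    [0,0,0]
  ],
  "hand": [60,60,60]
}}

```text
t: 15.08
tcp_pos: [0.609, -0.0833, 0.0896]
tool_rot: [0.041, 0.999, -0.001, 0.005]
force: [0.8, 0.2, 0.4]
finger_gap: 0.7
```

Run:
```python
from fit import *
st();ims,cs,q=fitcase([(.51,.6),(-.1,-.0),(-.25,.2)],('side',))
to([.66,-.083,.088],86)
```

```text
t 15.08 tcp [ 0.609  -0.0833  0.0896] jaw deg 85.34 toolx [-0.997  0.081 -0.01 ] z [ 0.01  -0.002 -1.   ] F [0.8 0.2 0.4] gap 0.7 q6 -1.81
case ['side'] [ 0.5471 -0.0613 -0.0997] 0.48
lin [-50.8   4.5   2. ] rot [-0.07  0.55 -0.66]
```

{"op": "drive_tool", "data": {
  "linear": [
    [-25,0,0],
    [0,0,-35],
    [0,0,-30],
    [29,-35,0],
    [29,-35,0],
    [30,-35,0],
    [0,0,0],
    [0,0,0],
    [0,0,0],
    [0,0,0],
    [0,0,0],
    [0,0,0],
    [0,0,0],
    [0,0,0],
    [0,0,0],
    [0,0,0],
    [0,0,0],
    [0,0,0],
    [0,0,0]
  ],
  "rot": [
    [0,0,0],
    [0,0,0],
    [0,0,0],
    [0,0,0],
    [0,0,0],
    [0,0,0],
    [0,0,7],
    [0,0,7],
    [0,0,7],
    [0,0,7],
    [0,0,7],
    [0,0,7],
    [0,0,7],
    [0,0,7],
    [0,0,7],
    [0,0,7],
    [0,0,7],
    [0,0,7],
    [0,0,6]
  ],
  "hand": [60,60,60,60,60,60,60,60,60,60,60,60,60,60,60,60,60,60,60]
}}

```text
t: 16.72
tcp_pos: [0.5047, -0.1692, 0.1346]
tool_rot: [0.741, 0.669, -0.027, -0.048]
force: [-0.1, -0.5, 0.0]
finger_gap: 0.704
```

Run:
```python
from h import *
st();to([.538,-.178,.086],-5)
```

```text
t 16.72 tcp [ 0.5047 -0.1692  0.1346] jaw deg -5.83 toolx [0.104 0.994 0.024] z [-0.105  0.035 -0.994] F [-0.1 -0.5  0. ] gap 0.7 q6 -0.4
lin [-6.4 39.  44.5] rot [-6.16 -1.42 -0.9 ]
```

{"op": "drive_tool", "data": {
  "linear": [
    [-4,20,-3],
    [-4,20,0],
    [0,0,22],
    [0,0,22],
    [0,0,3],
    [0,0,0]
  ],
  "rot": [
    [-6,-1.4,0],
    [0,0,0],
    [0,0,0],
    [0,0,0],
    [0,0,0],
    [0,0,0]
  ],
  "hand": [60,60,60,60,60,60]
}}

```text
t: 17.22
tcp_pos: [0.5347, -0.1777, 0.0827]
tool_rot: [0.742, 0.67, -0.007, -0.012]
force: [-0.6, 0.3, 0.2]
finger_gap: 0.704
```

Run:
```python
from fit import *
st();to([.538,-.15,.086],-5);fitcase([(.51,.6),(-.1,-.0),(-.25,.2)])
```

```text
t 17.22 tcp [ 0.5347 -0.1777  0.0827] jaw deg -5.84 toolx [0.102 0.995 0.006] z [-0.026  0.009 -1.   ] F [-0.6  0.3  0.2] gap 0.7 q6 -0.41
lin [27.9  0.4 -3.1] rot [-1.54 -0.36 -0.85]
case ['side', 'scene'] [ 0.545  -0.0614 -0.1828] 2.45
case ['side'] [ 0.5547 -0.0633  0.1149] 1.17
case ['scene'] [ 0.5448 -0.0598 -0.2029] 1.11
```

{"op": "drive_tool", "data": {
  "linear": [
    [14,0,-2],
    [10,0,-1],
    [8,0,0],
    [8,0,0],
    [8,0,0],
    [8,0,0],
    [8,0,0],
    [0,0,0]
  ],
  "rot": [
    [-1.5,-0.4,-0.8],
    [0,0,0],
    [0,0,0],
    [0,0,0],
    [0,0,0],
    [0,0,0],
    [0,0,0],
    [0,0,0]
  ],
  "hand": [60,60,60,60,60,60,60,60]
}}

```text
t: 17.98
tcp_pos: [0.5429, -0.112, 0.0908]
tool_rot: [0.737, 0.676, -0.0, 0.004]
force: [-0.0, -0.6, 0.3]
finger_gap: 0.705
```

Run:
```python
from fit import *
st();ims,cs,q=fitcase([(.51,.6),(-.08,.03),(-.25,.1)])
to([.5548,-.0,.086],-5)
```

```text
t 17.98 tcp [ 0.5429 -0.112   0.0908] jaw deg -5.01 toolx [ 0.087  0.996 -0.006] z [ 0.006 -0.007 -1.   ] F [-0.  -0.6  0.3] gap 0.7 q6 -0.31
case ['side', 'scene'] [ 0.5516 -0.0267 -0.079 ] 2.15
case ['side'] [ 0.554  -0.0263 -0.1087] 0.83
case ['scene'] [ 0.5682 -0.0283 -0.0844] 1.02
lin [113.6   1.9   4.1] rot [ 0.37  0.36 -0.04]
```

{"op": "drive_tool", "data": {
  "linear": [
    [10,0,2],
    [10,0,2],
    [10,0,1],
    [10,0,0.5],
    [10,0,0.5],
    [10,0,0.5],
    [10,0,0.5],
    [10,0,0.5],
    [10,0,0.5],
    [0,0,0]
  ],
  "rot": [
    [0.4,0.4,0],
    [0,0.2,0],
    [0,0.2,0],
    [0,0.2,0],
    [0,0.2,0],
    [0,0.2,0],
    [0,0.2,0],
    [0,0.2,0],
    [0,0.2,0],
    [0,0,0]
  ],
  "hand": [60,60,60,60,60,60,60,60,60,60]
}}

```text
t: 18.92
tcp_pos: [0.5546, -0.0301, 0.0874]
tool_rot: [0.735, 0.678, 0.008, -0.002]
force: [0.0, 0.6, 0.2]
finger_gap: 0.703
```

Run:
```python
from fit import *
st();ims,cs,q=fitcase([(.53,.6),(.02,.1),(-.25,.1)])
to([.563,.10,.086],-5)
cv2.imwrite('pics/m.png',ims[1][:,:,::-1])
```

```text
t 18.92 tcp [ 0.5546 -0.0301  0.0874] jaw deg -4.67 toolx [0.081 0.997 0.014] z [ 0.009  0.014 -1.   ] F [0.  0.6 0.2] gap 0.7 q6 -0.2
case ['side', 'scene'] [ 0.5642  0.0568 -0.1081] 2.11
case ['side'] [ 0.5653  0.0591 -0.1227] 0.98
case ['scene'] [ 0.565   0.0553 -0.0509] 0.95
lin [131.2  -2.5   3.1] rot [ 0.49 -0.81  0.3 ]
```

{"op": "drive_tool", "data": {
  "linear": [
    [10,-0.3,0.5],
    [10,-0.3,0.5],
    [10,-0.3,0.5],
    [10,-0.3,0.3],
    [10,-0.3,0.3],
    [10,-0.3,0.3],
    [10,-0.3,0.3],
    [10,-0.2,0.3],
    [10,0,0.3],
    [10,0,0.3],
    [10,0,0.3],
    [0,0,0]
  ],
  "rot": [
    [0.4,-0.5,0.2],
    [0,0,0.1],
    [0,0,0],
    [0,0,0],
    [0,0,0],
    [0,0,0],
    [0,0,0],
    [0,0,0],
    [0,0,0],
    [0,0,0],
    [0,0,0],
    [0,0,0]
  ],
  "hand": [60,60,60,60,60,60,60,60,60,60,60,60]
}}

```text
t: 20.02
tcp_pos: [0.563, 0.0648, 0.087]
tool_rot: [0.736, 0.677, -0.005, 0.006]
force: [0.5, 0.1, -0.0]
finger_gap: 0.701
```

Run:
```python
from fit import *
st();ims,cs,q=fitcase([(.53,.6),(.1,.22),(-.25,.1)])
to([.563,.11,.086],-5)
```

```text
t 20.02 tcp [0.563  0.0648 0.087 ] jaw deg -4.83 toolx [ 0.084  0.996 -0.015] z [-0.    -0.015 -1.   ] F [ 0.5  0.1 -0. ] gap 0.7 q6 0.03
case ['side', 'scene'] [ 0.5713  0.1498 -0.093 ] 2.26
case ['side'] [ 0.5757  0.1515 -0.1378] 1.24
case ['scene'] [ 0.5704  0.1491 -0.0834] 0.88
lin [45.7 -3.9  0.1] rot [0.06 0.86 0.14]
```

{"op": "drive_tool", "data": {
  "linear": [
    [10,-0.3,0.3],
    [10,-0.3,0.3],
    [10,0,0.3],
    [8,0,0]
  ],
  "rot": [
    [0,0.8,0.1],
    [0,0,0],
    [0,0,0],
    [0,0,0]
  ],
  "hand": [60,60,60,60]
}}

```text
t: 20.45
tcp_pos: [0.5664, 0.0967, 0.0862]
tool_rot: [0.738, 0.675, -0.002, 0.002]
force: [0.1, -3.8, 1.7]
finger_gap: 0.7
```

{"op": "drive_tool", "data": {
  "linear": [
    [6,0,0.3],
    [5,0,0.3]
  ],
  "rot": [
    [0,0,0],
    [0,0,0]
  ],
  "hand": [60,60]
}}

```text
t: 20.62
tcp_pos: [0.5678, 0.1064, 0.086]
tool_rot: [0.737, 0.675, -0.002, 0.003]
force: [-0.1, -7.3, 6.0]
finger_gap: 0.703
```

{"op": "drive_tool", "data": {
  "linear": [
    [5,0,0.3]
  ],
  "rot": [
    [0,0,0]
  ],
  "hand": [60]
}}

```text
t: 20.7
tcp_pos: [0.5686, 0.1098, 0.086]
tool_rot: [0.737, 0.676, -0.003, 0.004]
force: [-0.5, -25.2, 5.3]
finger_gap: 0.703
```

Run:
```python
from fit import *
st();ims,cs,q=fitcase([(.53,.6),(.15,.22),(-.25,.1)])
```

```text
t 20.7 tcp [0.5686 0.1098 0.086 ] jaw deg -4.9 toolx [ 0.085  0.996 -0.011] z [ 0.001 -0.011 -1.   ] F [ -0.5 -25.2   5.3] gap 0.7 q6 0.1
case ['side', 'scene'] [ 0.5759  0.1948 -0.0915] 2.05
case ['side'] [ 0.5794  0.1977 -0.1299] 1.08
case ['scene'] [ 0.5743  0.1938 -0.1057] 0.77
```

Contact with the rack at 25 N. I'll back off, close the fingers, and press once at the centre of the trailing end so that the case can square itself to the rack.

{"op": "drive_tool", "data": {
  "linear": [
    [-18,0,0],
    [0,0,0],
    [0,0,0],
    [0,0,0],
    [0,0,0],
    [0,0,0],
    [0,0,0],
    [0,0,0]
  ],
  "rot": [
    [0,0.6,0],
    [0,0,0],
    [0,0,0],
    [0,0,0],
    [0,0,0],
    [0,0,0],
    [0,0,0],
    [0,0,0]
  ],
  "hand": [0,0,0,0,0,0,0,0]
}}

```text
t: 21.47
tcp_pos: [0.5668, 0.094, 0.0847]
tool_rot: [0.737, 0.676, 0.001, -0.001]
force: [0.4, 0.2, -0.7]
finger_gap: -0.001
```

{"op": "drive_tool", "data": {
  "linear": [
    [8,0,0],
    [6,0,0],
    [5,0,0],
    [5,0,0]
  ],
  "rot": [
    [0,0,0],
    [0,0,0],
    [0,0,0],
    [0,0,0]
  ],
  "hand": [0,0,0,0]
}}

```text
t: 21.8
tcp_pos: [0.572, 0.1108, 0.085]
tool_rot: [0.733, 0.68, -0.003, 0.007]
force: [-0.6, -27.9, -3.2]
finger_gap: 0.001
```

Run:
```python
from fit import *
st();ims,cs,q=fitcase([(.53,.6),(.15,.22),(-.25,.1)])
```

```text
t 21.8 tcp [0.572  0.1108 0.085 ] jaw deg -4.24 toolx [ 0.074  0.997 -0.014] z [ 0.005 -0.014 -1.   ] F [ -0.6 -27.9  -3.2] gap 0.0 q6 0.1
case ['side', 'scene'] [ 0.5784  0.1977 -0.0666] 2.41
case ['side'] [ 0.5795  0.1983 -0.0881] 1.29
case ['scene'] [ 0.5782  0.197  -0.0497] 1.07
```

{"op": "drive_tool", "data": {
  "linear": [
    [-12,-1,0],
    [-15,-1,0],
    [0,-3,-35],
    [0,-2,-35],
    [0,0,-35],
    [0,0,-35],
    [0,0,-35],
    [-30,0,-20],
    [-35,0,0],
    [-35,0,0],
    [-35,0,0],
    [-35,0,0],
    [-35,0,0],
    [-35,0,0],
    [-35,0,0],
    [-35,0,0],
    [0,0,0]
  ],
  "rot": [
    [0,0,0],
    [0,0,0],
    [0,0,0],
    [0,0,0],
    [0,0,0],
    [0,0,0],
    [0,0,0],
    [0,0,0],
    [0,0,0],
    [0,0,0],
    [0,0,0],
    [0,0,0],
    [0,0,0],
    [0,0,0],
    [0,0,0],
    [0,0,0],
    [0,0,0]
  ],
  "hand": [0,0,0,0,0,0,0,0,0,0,0,0,0,0,0,0,0]
}}

```text
t: 23.32
tcp_pos: [0.5435, -0.2257, 0.2948]
tool_rot: [0.728, 0.686, -0.003, 0.01]
force: [-0.1, -0.3, 0.0]
finger_gap: -0.002
```

Run:
```python
from fit import *
st();ims,cs,q=fitcase([(.53,.6),(.15,.22),(-.25,.1)])
ds=[dt(i) for i in ims]
for I in([0,1],[0],[1]):
    g=DE(lambda q:cost(gapmodel(q[:3],q[3]),[cs[i] for i in I],[ds[i] for i in I]),[(.54,.58),(.03,.08),(-.15,0),(-.02,.02)],seed=1,maxiter=100)
    print('gap',g.x.round(4),round(g.fun,2))
z=[]
for im,o in zip(ims,((205,100),(240,70))):
    z.append(cv2.resize(im[o[1]:o[1]+140,o[0]:o[0]+100,::-1],None,fx=4,fy=4,interpolation=cv2.INTER_CUBIC))
cv2.imwrite('pics/n.png',np.hstack(z))
for l in('mug','dye','rivet_tin','setter','mat_roll','wax_tin'):
    print(l,[(np.round(r['at']),round(r['score'],2)) for n in('side',) for r in cams.spot_point(l,n)[:1]])
```

```text
t 23.32 tcp [ 0.5435 -0.2257  0.2948] jaw deg -3.38 toolx [ 0.059  0.998 -0.018] z [ 0.009 -0.019 -1.   ] F [-0.1 -0.3  0. ] gap -0.0 q6 -0.51
case ['side', 'scene'] [ 0.578   0.1974 -0.0643] 2.0
case ['side'] [ 0.5754  0.1977 -0.0393] 1.3
case ['scene'] [ 0.5797  0.1966 -0.0471] 0.49
gap [ 5.62e-01  5.68e-02 -5.48e-02  3.00e-04] 2.68
gap [ 0.5633  0.0628 -0.0862 -0.0104] 1.59
gap [ 0.5615  0.0565 -0.052   0.0023] 1.04
mug [(array([344., 166.]), 0.72)]
dye [(array([229., 163.]), 0.6)]
rivet_tin [(array([236., 185.]), 0.67)]
setter [(array([244., 196.]), 0.74)]
mat_roll []
wax_tin [(array([214., 312.]), 0.57)]
```

View pics/n.png

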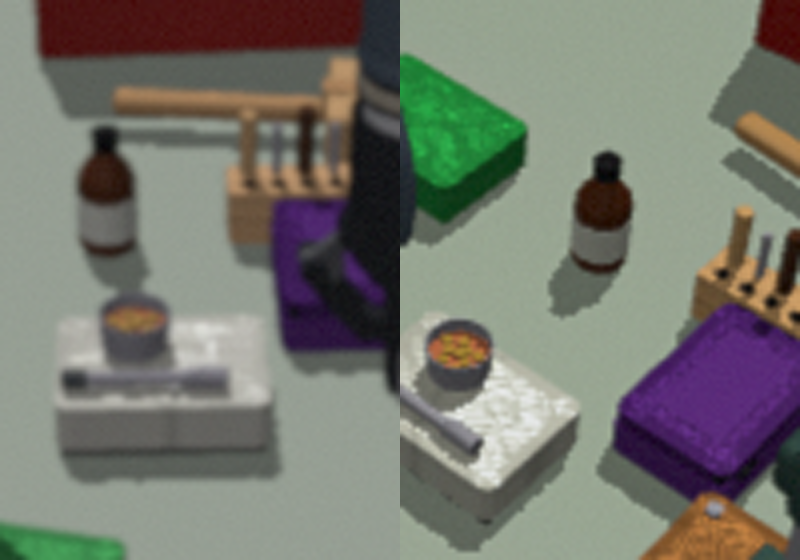

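Run:
```python
from fit import *
a=cv2.resize(cv2.imread('pics/a.png'),(512,384)).astype(int);n=snap('scene')[:,:,::-1].astype(int)
d=np.abs(a-n).sum(2)
for l,(x,y) in dict(mug=(380,178),mallet=(370,132),press=(335,220),slab=(255,170),wax=(131,246),roll=(140,332),rackend=(352,165)).items():
    print(l,(d[y-14:y+14,x-16:x+16]>120).mean().round(3))
print(manip.sense()['force'].round(1), manip.sense()['t'])
print(order.sign_off())
```

```text
mug 0.0
mallet 0.0
press 0.0
slab 0.0
wax 0.362
roll 0.07
rackend 0.15
[-0.4 -0.3  0.2] 23.7667
the job is handed in; nothing more can be done
None
```

The case is shut, pushed through the gap and resting against the rack, and the job is handed in at t ≈ 24 s. I swept the lid shut with the fingers and squared the case from its side. I then pushed it by its trailing end through the gap. At the mouth it sat several mm too far toward the press, so I nudged it back from the side. The last press, at the centre of the trailing end with closed fingers, read 28 N.

**Checks that passed**
- **Against the rack:** the scene-camera fit puts the case 141 mm beyond the gap centre (140 expected). It is square to the rack within about 0.005 rad.
- **Lid:** a shut box fits the scene image well.
- **Hand:** it is clear, with wrist force about 0.
- **Other objects:** the picture patches at the mug, mallet, press and slab are unchanged.

**Checks that disagreed or fell short**
- **Lateral offset:** the case ended about 7–11 mm toward the press from the gap's centre line. I left it, since its whole end still lies within the rack's 150 mm face.
- **Yaw between cameras:** the side camera, partly blocked by the arm in that last view, gave the gap's yaw as -0.086 and the scene camera gave -0.052. Squareness therefore rests on the scene view and the centred press.
- **Wax tin and mat roll:** their patches did differ from the start (36% and 7% of pixels). I put this down to the arm's changed shadow or position. The side view still found the wax tin in place; it did not find the mat roll.
- **Near end of the rack:** that patch also differed (15%), which I take to be the case now standing there.

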